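Dry-fit the drain fittings on the laminating bench

ROBOT

A 6-joint arm with a two-finger parallel gripper is mounted at the origin on the work surface. World frame = base frame: x ahead of the robot, y to its left, z up, the work surface at z = 0. Lengths are in m, angles in rad, forces in N, time in s.
With the tool pointing down it reaches from about 0.25 to 0.775 m from the base axis. Payload 4 kg.
Tool frame: the origin (TCP) lies midway between the tips of the shut fingers; the grasp point (between the pads) lies grip_point_offset behind it (grip_point_offset is the distance from the TCP to the grasp point, in m); z points along the fingers, y is the line along which they close (so a half turn about z gives the same grasp; the last joint's range is limited). The gripper opens to 94 mm and grips with 3 to 60 N. Pads are 16 mm wide; open, the fingers measure 119 mm over their backs; the gripper's body (75 mm by 177 mm) begins 78 mm behind the grasp point.
Start: joints at [1.239, 0.087, 1.371, -0, 1.684, -0.103], TCP at [0.125, 0.536, 0.183] pointing down, gripper open.
Joint ranges: [-3.1, 3.1], [-0.76, 2.03], [0.27, 2.55], [-1.08, 4.22], [0.17, 2.65], [-2.57, 2.57]. Speed limits (rad/s): [2.79, 2.79, 3.14, 3.14, 3.14, 3.14].

INTERFACE

Orientations are given as [roll, pitch, yaw] about the fixed x, y, z axes, in that order (R = Rz(yaw) Ry(pitch) Rx(roll)).
In Python, from bench import * gives the robot as it stands. The module is installed in compiled form; this text tells all that it offers.
- The arm moves only by the tool apply_moves, never from a script. Its argument "commands" is a list of rows, each a list of 7 numbers: the turn, a rotation vector about the world's x, y, z in rad, then the shift along the world's x, y, z in m, then the opening in per cent of the stroke, from 0 (shut) to 100 (fully open). In form: [[ax, ay, az, x, y, z, jaw], ...]. A call has exactly 5 rows; each row is the pose to reach, as a shift and turn from the pose commanded when the call began; what a row does not reach only later rows make up. A row lasts 1/10 s, in which the tool goes at most 50 mm and 8.59 degrees, less where a joint would pass 70% of its speed; a pose out of reach is approached as far as the arm can. A call with a gripper value outside its range is refused whole. The fingers move at their own pace and stop on an object; the grip force is fixed at half the most. Time passes only in rows, so rows that repeat a pose let the fingers close, or fill a call up. It gives the time, the measured TCP pose, the force, the opening and the grip force at its end, in the units of the state.
- get_obs(): the state, without advancing time (a new reading comes with each control period).
- snapshot(name): name is "scene" or "side" or "wrist"; returns a dict with "pixels" (384x512x3 uint8, red, green, blue), "vertical_fov" (degrees; the focal length in pixels is half the picture's height over the tangent of half this angle, whatever the lens; pixels are square), "cx", "cy" (the principal point, pixels), "rvec" (rotation vector, rad) and "tvec" (3), from world to camera coordinates, as OpenCV has them. Camera axes: x right, y down, z forward; pixel columns grow to the right and rows downward; lengths in m; the calibration is good to about 2 mm. A picture is of the moment at which its call begins. There is no depth.
- close_job(): hands the job in; it is judged then, once.
Trained networks look in the newest picture that a camera, given by its name, has taken for a name from the list of things; names that differ only in an ending like _2 or _b are one class to them, and where a whole thing is asked for, a point or a joint stands for the part that bears it (a point fixed in the world has none). Each returns a list of dicts, best first, with "score" (0 to 1); they miss things now and then, are a little off and sometimes report something else, mostly with a low value. They report only what shows in the picture. A call takes as long as a camera call. They do not tell look-alikes from the thing itself.
- masks_of(camera, query): "mask" (384x512 bool, what is visible of it) and "extent" ([left, top, right, bottom] in pixels, round what is visible of it).
- place_of(camera, query): "pixel" ([column, row] in pixels: a listed point, or the origin of a listed thing).
The state is a dict: "time": time; "joint_positions": joint angles; "qvel": joint speeds; "joint_torque": joint torques, N m; "tool_pos": TCP position; "ee_rot": TCP orientation; "wrist_force": force on the tool from outside, world axes, zero at the start; "wrist_torque": the same for the moment, N m; "width": finger opening in m; "finger_force": force on a finger pad.
Only numpy, scipy, OpenCV 4.12 (cv2) and the standard library are available. Lean on these libraries where they do the work, as an engineer would, in place of code of your own. Each camera call takes 0.05 s, during which the arm holds its last target. There are 200 camera calls.

TASK

Dry-fit the two drain fittings. Over the thick tube slip the black spacer ring first, then the large rectangular plywood pad, then the large hexagonal bronze collar; over the thin tube slip the small square plywood pad, then the small bronze collar, each lying flat and fully down on the one beneath. Leave the brush, the mixing pot and the tin where they are.

Things in the scene. Friction and masses are not known exactly. Their poses are not given: they have to be found in the camera images.
- large_fitting: The thick drain fitting, fixed to the bench: a grey laminate plate 90 x 90 x 8 mm with a smooth upright bronze tube, 32 mm in diameter, in its middle; the tube's top is 60 mm above the bench and its last 6 mm taper to 24 mm. Origin: centre of the plate's underside, on the bench and on the tube's axis; z up, x and y along the plate's sides.
- small_fitting: The thin drain fitting, fixed to the bench: the same grey plate 90 x 90 x 8 mm, with a smooth upright bronze tube, 20 mm in diameter; the tube's top is 48 mm above the bench and its last 6 mm taper to 12 mm. Origin: centre of the plate's underside, on the bench and on the tube's axis; z up, x and y along the plate's sides.
- spacer_ring: Loose hard black plastic spacer ring, lying flat: outer diameter 58 mm, hole 38 mm, 10 mm thick, about 25 g. Origin: centre of its underside, z up.
- large_pad: Loose rectangular plywood backing pad, lying flat: 84 mm (its x) by 64 mm (its y), 15 mm thick, with a round 38 mm hole through the middle, about 45 g. Origin: centre of its underside, z up.
- small_pad: Loose square plywood backing pad, lying flat: 50 x 50 mm, 15 mm thick, sides along its x and y, with a round 26 mm hole through the middle, about 25 g. Origin: centre of its underside, z up.
- large_collar: Loose hexagonal bronze collar, lying flat: 54 mm across the flats (one pair of flats faces its +y and -y; 62 mm across corners), plain unthreaded 38 mm bore, 18 mm thick, about 220 g. Origin: centre of its underside, z up.
- small_collar: Loose hexagonal bronze collar, lying flat: 38 mm across the flats (one pair of flats faces its +y and -y; 44 mm across corners), plain unthreaded 26 mm bore, 14 mm thick, about 90 g. Origin: centre of its underside, z up.
- mixing_pot: Bystander: empty white plastic mixing pot standing on the bench, 84 mm across the rim, 75 mm high. Origin: centre of its underside, z up.
- tin: Bystander: closed round steel tin standing on the bench, 74 mm in diameter, 85 mm high. Origin: centre of its underside, z up.
- brush: Bystander: flat laminating brush lying on the bench, 210 mm long along its x (bristles to +x), up to 66 mm wide, 16 mm high. Origin: on its underside, 125 mm from the handle's end.
Mind the look-alikes: they are no part of the job. Leave any turquoise look-alike of the large_collar alone.

How it is judged:
By the outcome, as a careful person would: the job done as asked, in the order asked, and still so for the second after the job is handed in, with the robot touching nothing.
It also fails if it takes over 136 s, if anything falls off the work surface, if the arm or the gripper's body presses on something with over 40 N, if the wrist force passes 120 N, or if a joint passes its speed limit or range.

## Working session

There is one attempt and no reset: what is moved stays moved. The work goes in short steps, Python scripts to look and compute and a tool call to move; the robot and the scene stay as the last step left them, time stands still between calls to the robot, and variables do not carry over. Pictures are saved under pics/ and viewed, at most 14 in all, crops included, and the job is handed in when it is done.

Besides the shell and the picture viewer there is one more tool, called after "Emit:" in YAML: its name, and indented under it one key for each argument. apply_moves: Moves the arm, as the interface text tells. Its arguments: {"type":"object","properties":{"commands":{"type":"array"}},"required":["commands"]}

```bash
mkdir -p pics; cat > h.py <<'E'
from bench import *
import numpy as np, cv2
def cam(s):
    f=384/2/np.tan(np.radians(s["vertical_fov"])/2)
    K=np.array([[f,0,s["cx"]],[0,f,s["cy"]],[0,0,1.]])
    R=cv2.Rodrigues(np.array(s["rvec"],float))[0]; return K,R,np.array(s["tvec"],float).ravel()
def toplane(s,px,z):
    K,R,t=cam(s); d=R.T@np.linalg.inv(K)@np.array([px[0],px[1],1.]); c=-R.T@t
    return c+d*(z-c[2])/d[2]
def proj(s,P):
    K,R,t=cam(s); p=(R@np.atleast_2d(P).T).T+t; p=p@K.T; return p[:,:2]/p[:,2:]
def save(s,n,crop=None,k=1):
    im=s["pixels"][...,::-1]
    if crop: im=im[crop[1]:crop[3],crop[0]:crop[2]]
    cv2.imwrite(f"pics/{n}.png",cv2.resize(im,None,fx=k,fy=k,interpolation=cv2.INTER_CUBIC))
E
python3 - <<'E'
from h import *
o=get_obs(); print({k:np.round(v,3).tolist() for k,v in o.items()})
names=["large_fitting","small_fitting","spacer_ring","large_pad","small_pad","large_collar","small_collar","mixing_pot","tin","brush"]
for c in ["scene","side"]:
    s=snapshot(c); save(s,c+"0",None,1.5); K,R,t=cam(s); print(c,"campos",(-R.T@t).round(3),K[0,0])
    for n in names:
        for r in place_of(c,n)[:3]:
            print(n,round(r["score"],2),np.round(r["pixel"],1),toplane(s,r["pixel"],0)[:2].round(4))
E
```

```text
{'time': 0.0, 'joint_positions': [1.239, 0.088, 1.372, -0.0, 1.684, -0.103], 'qvel': [0.001, -0.001, 0.0, 0.0, 0.001, -0.003], 'joint_torque': [-0.0, -34.019, -30.243, 0.072, 0.033, -0.0], 'tool_pos': [0.125, 0.535, 0.182], 'ee_rot': [-3.139, -0.0, 2.913], 'wrist_force': [-0.115, 0.112, 0.143], 'wrist_torque': [0.019, 0.063, 0.004], 'finger_force': 0.0, 'width': 0.094}
scene campos [1.226 0.274 0.971] 380.8756177322175
large_fitting 0.61 [353.7 201.8] [0.4475 0.2205]
small_fitting 0.81 [226.7 157.6] [ 0.4655 -0.2343]
small_fitting 0.61 [311.8 179. ] [0.4205 0.0657]
spacer_ring 0.46 [224.6 196. ] [ 0.614  -0.1568]
large_pad 0.81 [315.  237.4] [0.6262 0.1594]
small_pad 0.57 [267.2 176. ] [ 0.4765 -0.0723]
small_pad 0.16 [222.3 197.1] [ 0.6212 -0.1611]
large_collar 0.72 [269.7 216.5] [0.6198 0.0067]
large_collar 0.64 [258.3 248.2] [0.7348 0.0258]
small_collar 0.5 [309.2 183.3] [0.4416 0.065 ]
mixing_pot 0.59 [164.2 178.1] [ 0.6401 -0.3718]
tin 0.74 [371.7 276.6] [0.6726 0.3472]
tin 0.24 [188.1 133.7] [ 0.4266 -0.4185]
brush 0.96 [189.7 131.4] [ 0.4137 -0.4201]
side campos [0.428 0.642 0.801] 412.82159612615936
large_fitting 0.83 [285.  301.8] [0.4528 0.2339]
small_fitting 0.79 [311.5 153.2] [ 0.4505 -0.2313]
small_fitting 0.29 [215.2 255.2] [0.6271 0.1522]
spacer_ring 0.55 [243.7 161.3] [ 0.6314 -0.1613]
large_pad 0.83 [215.9 257.1] [0.6242 0.1568]
small_pad 0.7 [295.2 194.3] [ 0.4739 -0.0685]
small_pad 0.56 [304.5 238.5] [0.433  0.0649]
large_collar 0.86 [232.7 207.4] [0.6217 0.0064]
large_collar 0.7 [184.7 205.3] [0.7425 0.024 ]
small_collar 0.56 [303.  239.2] [0.4362 0.0676]
mixing_pot 0.68 [251.1 116.9] [ 0.6526 -0.3585]
tin 0.88 [170.4 334.3] [0.6651 0.3496]
tin 0.66 [242.8 162.7] [ 0.6326 -0.1554]
tin 0.59 [324.8 114.8] [ 0.4301 -0.4133]
brush 0.96 [323.5 116.5] [ 0.4332 -0.4041]
brush 0.69 [245. 161.] [ 0.6281 -0.1632]
```

View pics/scene0.png

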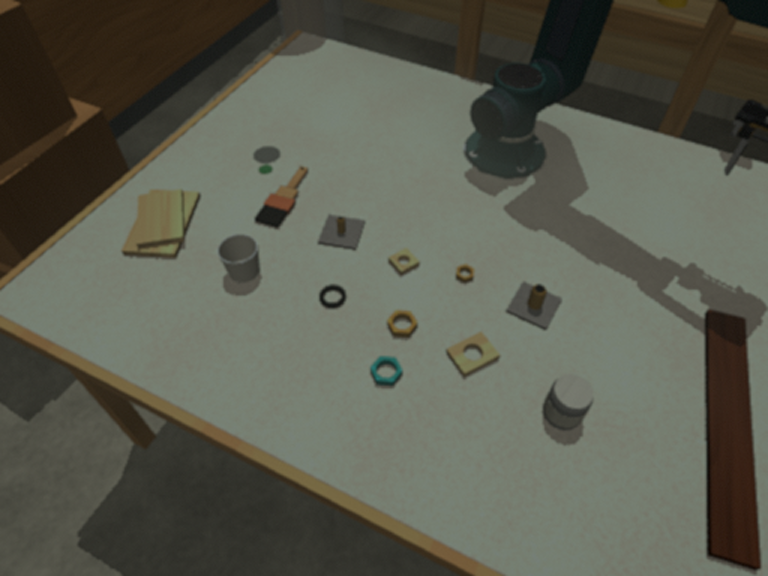

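View pics/side0.png

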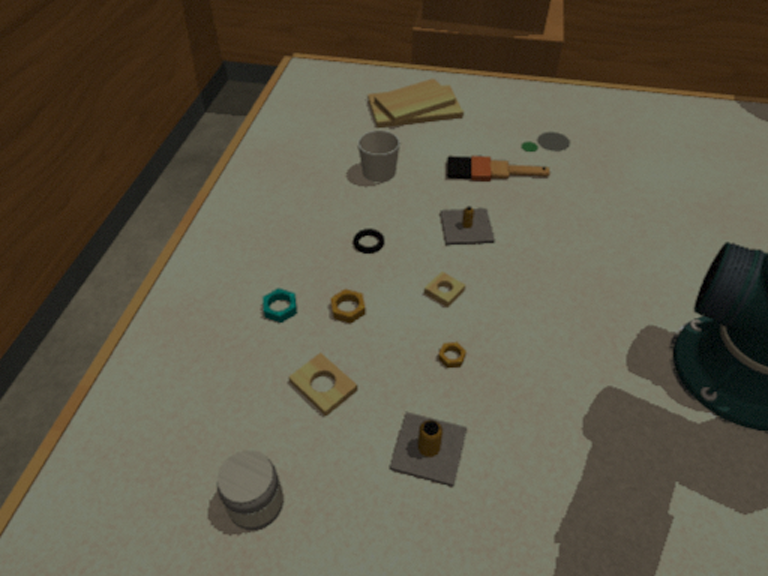

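The pictures show: ring black at scene (221,197); bronze large hexagon at (268,215); turquoise look-alike at (258,247). The bronze one fits "bronze collar". Large pad (315,237), small pad (268,174), small collar (310,182), thick fitting (357,200), thin fitting (228,155).

```bash
cat > fit.py <<'E'
from h import *
from scipy.optimize import minimize
a=np.linspace(0,2*np.pi,48,endpoint=False)
circ=lambda r:np.c_[r*np.cos(a),r*np.sin(a)]
rect=lambda x,y:np.array([[x,y],[-x,y],[-x,-y],[x,-y]])/2
hexa=lambda f:np.array([[np.cos(k),np.sin(k)] for k in np.radians(np.arange(0,360,60))])*f/np.sqrt(3)
M={"spacer_ring":(circ(.029),.019,.010),"large_pad":(rect(.084,.064),.019,.015),"small_pad":(rect(.05,.05),.013,.015),
"large_collar":(hexa(.054),.019,.018),"small_collar":(hexa(.038),.013,.014),
"large_fitting":(rect(.09,.09),None,.008,.016,.06),"small_fitting":(rect(.09,.09),None,.008,.010,.048)}
U=6
def render(s,n,p,box,z0=0):
    m=M[n];c,sn=np.cos(p[2]),np.sin(p[2]);R=np.array([[c,sn],[-sn,c]])
    im=np.zeros(((box[3]-box[1])*U,(box[2]-box[0])*U),np.uint8)
    def P(o,z): 
        q=o@R+p[:2]; return (proj(s,np.c_[q,np.full(len(q),z+z0)])-box[:2]+.5)*U-.5
    fill=lambda im,q,v:cv2.fillConvexPoly(im,np.round(cv2.convexHull(q.astype(np.float32))*16).astype(np.int32),v,shift=4)
    fill(im,np.r_[P(m[0],0),P(m[0],m[2])],1)
    if m[1]:
        A=np.zeros_like(im);B=np.zeros_like(im);fill(A,P(circ(m[1]),0),1);fill(B,P(circ(m[1]),m[2]),1);im[(A&B)>0]=0
    else: fill(im,np.r_[P(circ(m[3]),0),P(circ(m[3]),m[4]-.006),P(circ(m[3]-.004),m[4])],1)
    return cv2.resize(im.astype(np.float32),None,fx=1/U,fy=1/U,interpolation=cv2.INTER_AREA)
def fit(n,views,p0,z0=0,yaws=None):
    L=[]
    for s,mk in views:
        ys,xs=np.nonzero(mk);b=np.array([max(xs.min()-8,0),max(ys.min()-8,0),min(xs.max()+9,512),min(ys.max()+9,384)])
        L.append((s,b,mk[b[1]:b[3],b[0]:b[2]].astype(np.float32)))
    def cost(q):
        p=[q[0]/100,q[1]/100,q[2]];return sum(1-np.minimum(r:=render(s,n,p,b,z0),k).sum()/np.maximum(r,k).sum() for s,b,k in L)/len(L)
    best=None
    for y in (yaws if yaws is not None else np.arange(0,np.pi,np.pi/9)):
        x0=np.array([p0[0]*100,p0[1]*100,y]);S=np.vstack([x0,x0+[.6,0,0],x0+[0,.6,0],x0+[0,0,.3]])
        r=minimize(cost,x0,method="Nelder-Mead",options=dict(initial_simplex=S,xatol=1e-3,fatol=1e-4,maxiter=150))
        if best is None or r.fun<best.fun:best=r
    return best.x/[100,100,1],best.fun
E
python3 - <<'E'
from fit import *
G={"large_fitting":(.45,.227),"small_fitting":(.458,-.233),"spacer_ring":(.625,-.159),"large_pad":(.625,.158),"small_pad":(.475,-.07),"large_collar":(.621,.0065),"small_collar":(.438,.066)}
S={c:snapshot(c) for c in ["scene","side"]}
for n,p in G.items():
    V={}
    for c,s in S.items():
        px=proj(s,[*p,.005])[0]
        L=[r["mask"] for r in masks_of(c,n) if np.hypot(*(np.array([r["extent"][0]+r["extent"][2],r["extent"][1]+r["extent"][3]])/2-px))<14]
        if L: V[c]=(s,L[0])
    yaws=[0] if n=="spacer_ring" else None
    if V:
        for k,vv in [("both",list(V.values()))]+[(c,[v]) for c,v in V.items()]:
            x,f=fit(n,vv,p,0,yaws); print(n,k,x[:2].round(4),round(np.degrees(x[2]),1),"1-IoU",round(f,3))
    else: print(n,"none")
save(S["scene"],"crop",(215,150,375,270),4)
import bench; print([k for k in dir(bench) if k[0]!='_'], getattr(bench,"grip_point_offset",None))
E
```

```text
large_fitting both [0.4534 0.228 ] 175.6 1-IoU 0.066
large_fitting scene [0.4505 0.229 ] 85.9 1-IoU 0.064
large_fitting side [0.4539 0.2272] -4.3 1-IoU 0.036
small_fitting both [ 0.4532 -0.2391] 14.0 1-IoU 0.095
small_fitting scene [ 0.4509 -0.2377] 194.9 1-IoU 0.075
small_fitting side [ 0.4556 -0.2395] 104.7 1-IoU 0.084
spacer_ring both [ 0.6263 -0.1609] 16.8 1-IoU 0.244
spacer_ring scene [ 0.6249 -0.1601] 11.9 1-IoU 0.179
spacer_ring side [ 0.6278 -0.1621] -2.0 1-IoU 0.235
large_pad both [0.6255 0.1573] 147.2 1-IoU 0.131
large_pad scene [0.6228 0.1576] -34.3 1-IoU 0.094
large_pad side [0.6278 0.1569] 146.3 1-IoU 0.093
small_pad both [ 0.4726 -0.0696] 152.4 1-IoU 0.126
small_pad scene [ 0.4713 -0.0684] -26.8 1-IoU 0.127
small_pad side [ 0.4736 -0.0701] 62.3 1-IoU 0.092
large_collar both [0.6259 0.0015] 52.6 1-IoU 0.241
large_collar scene [0.6226 0.0023] 39.6 1-IoU 0.283
large_collar side [0.6276 0.0011] -6.3 1-IoU 0.113
small_collar both [0.4428 0.0644] 31.6 1-IoU 0.33
small_collar side [0.4428 0.0644] 31.6 1-IoU 0.33
['IKError', 'close_job', 'get_obs', 'grip_point_offset', 'masks_of', 'place_of', 'snapshot'] 0.0188
```

View pics/crop.png

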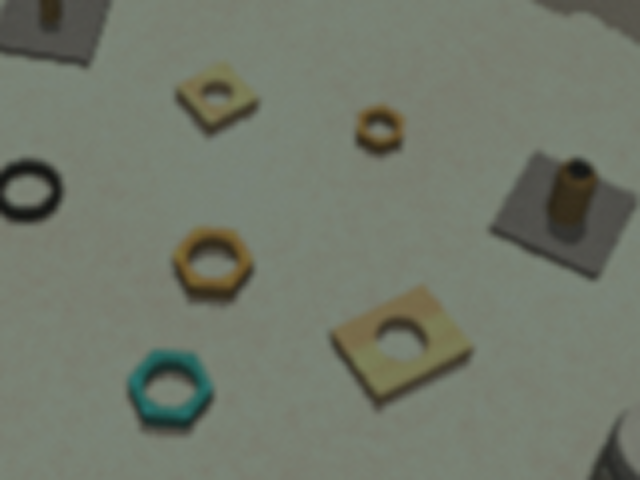

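The enlarged crop confirms it: bronze large collar at crop (213,263), turquoise look-alike at (170,388). The black ring is at the left edge. Next I move over the large fitting and pad for a wrist view.

Emit:
apply_moves:
  commands:
    - [0,0,0,0.037,-0.031,0.01,100]
    - [0,0,0,0.074,-0.062,0.02,100]
    - [0,0,0,0.111,-0.093,0.03,100]
    - [0,0,0,0.148,-0.124,0.04,100]
    - [0,0,0,0.185,-0.155,0.05,100]

```text
time: 2.4
tool_pos: [0.3109, 0.3794, 0.2335]
ee_rot: [3.141, 0.0, 2.913]
wrist_force: [1.0, -0.4, -0.3]
width: 0.0942
finger_force: 0.0
```

Emit:
apply_moves:
  commands:
    - [0,0,0,0.037,-0.031,0.01,100]
    - [0,0,0,0.074,-0.062,0.02,100]
    - [0,0,0,0.111,-0.093,0.03,100]
    - [0,0,0,0.148,-0.124,0.04,100]
    - [0,0,0,0.185,-0.155,0.05,100]

```text
time: 2.9
tool_pos: [0.496, 0.2241, 0.2834]
ee_rot: [3.141, 0.0, 2.913]
wrist_force: [1.1, 1.3, -0.6]
width: 0.094
finger_force: 0.0
```

Emit:
apply_moves:
  commands:
    - [0,0,0,0.015,-0.02,0.0,100]
    - [0,0,0,0.03,-0.04,0.0,100]
    - [0,0,0,0.03,-0.04,0.0,100]
    - [0,0,0,0.03,-0.04,0.0,100]
    - [0,0,0,0.03,-0.04,0.0,100]

```text
time: 3.4
tool_pos: [0.5242, 0.1865, 0.2829]
ee_rot: [3.141, -0.0, 2.914]
wrist_force: [-0.4, 0.0, 0.4]
width: 0.094
finger_force: 0.0
```

```bash
cat > look.py <<'E'
from fit import *
def look(names,G,tag=None,cams=("wrist",),z0=0,k=1.0):
    for c in cams:
        s=snapshot(c)
        if tag: save(s,tag+c,None,k)
        Kc,R,t=cam(s); print(c,"cam",(-R.T@t).round(3),"fwd",R[2].round(2))
        for n in names:
            px=proj(s,[*G[n],.005])[0]
            if not(-20<px[0]<532 and -20<px[1]<404): print(n,"outside",px.round(0)); continue
            L=[r for r in masks_of(c,n) if np.hypot(*(np.array([r["extent"][0]+r["extent"][2],r["extent"][1]+r["extent"][3]])/2-px))<60]
            if not L: print(n,"no mask",px.round(0)); continue
            e=L[0]["extent"]
            x,f=fit(n,[(s,L[0]["mask"])],G[n],z0,[0] if n=="spacer_ring" else np.arange(0,np.pi,np.pi/(6 if 'collar' not in n else 9))[: (6 if n=="large_pad" else 3)])
            print(n,x[:2].round(4),round(np.degrees(x[2]),1),"1-IoU",round(f,3),"ext",np.round(e))
G={"large_fitting":(.4534,.228),"small_fitting":(.4532,-.239),"spacer_ring":(.6263,-.161),"large_pad":(.6255,.157),"small_pad":(.4726,-.0696),"large_collar":(.626,.0015),"small_collar":(.4428,.0644)}
E
python3 - <<'E'
from look import *
print(get_obs()["tool_pos"],get_obs()["ee_rot"])
look(["large_fitting","large_pad","large_collar","small_collar"],G,"w1",k=1.2)
E
```

```text
[0.52417729 0.18651957 0.28294259] [ 3.14105865e+00 -2.37489777e-04  2.91393214e+00]
wrist cam [0.455 0.203 0.485] fwd [ 0.24 -0.05 -0.97]
large_fitting [0.4527 0.2301] -4.3 1-IoU 0.027 ext [237.  90. 298. 148.]
large_pad [0.625  0.1591] 146.4 1-IoU 0.064 ext [227. 199. 275. 248.]
large_collar no mask [167. 239.]
small_collar [0.4416 0.0678] 16.5 1-IoU 0.232 ext [160. 126. 183. 147.]
```

View pics/w1wrist.png

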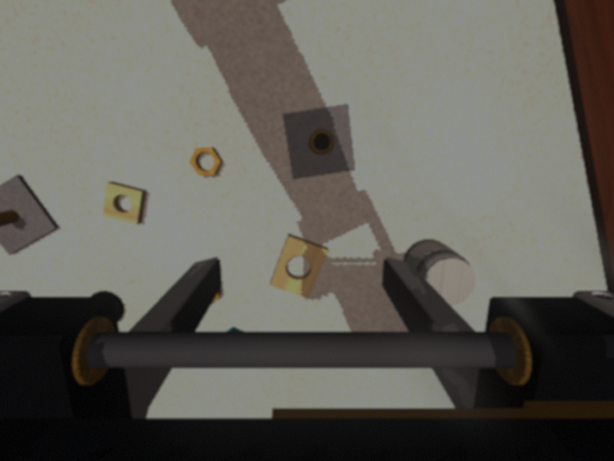

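Wrist view: fitting at (322,140), pad (298,266), small collar (206,160), small pad (124,203); these agree with the measured positions. Next, the ring.

Emit:
apply_moves:
  commands:
    - [0,0,0,0.008,-0.035,-0.008,100]
    - [0,0,0,0.016,-0.07,-0.016,100]
    - [0,0,0,0.024,-0.105,-0.024,100]
    - [0,0,0,0.032,-0.14,-0.032,100]
    - [0,0,0,0.04,-0.175,-0.04,100]

```text
time: 4.15
tool_pos: [0.5648, 0.0099, 0.2427]
ee_rot: [3.141, 0.0, 2.914]
wrist_force: [-0.3, 0.4, 0.1]
width: 0.0935
finger_force: 0.0
```

Emit:
apply_moves:
  commands:
    - [0,0,0,0.01,-0.04,-0.02,100]
    - [0,0,0,0.02,-0.08,-0.04,100]
    - [0,0,0,0.03,-0.12,-0.06,100]
    - [0,0,0,0.04,-0.16,-0.083,100]
    - [0,0,0,0.042,-0.172,-0.103,100]

```text
time: 4.65
tool_pos: [0.6068, -0.1649, 0.138]
ee_rot: [-3.14, -0.001, 2.91]
wrist_force: [-0.4, 1.0, -0.6]
width: 0.0942
finger_force: 0.0
```

```bash
python3 - <<'E'
from look import *
print(get_obs()["tool_pos"],get_obs()["ee_rot"])
look(["spacer_ring","large_collar","small_pad","small_fitting"],G,"w2",k=1.2)
look(["spacer_ring"],G,cams=("scene","side"))
E
```

```text
[ 0.60679658 -0.16490082  0.1379885 ] [-3.14035299e+00 -6.16068078e-04  2.90950769e+00]
wrist cam [ 0.538 -0.148  0.34 ] fwd [ 0.23 -0.06 -0.97]
spacer_ring [ 0.6256 -0.1588] 5.4 1-IoU 0.146 ext [236. 173. 280. 218.]
large_collar [0.6246 0.0037] -8.2 1-IoU 0.063 ext [363. 141. 416. 189.]
small_pad [ 0.4719 -0.0666] 61.8 1-IoU 0.046 ext [284.  10. 343.  74.]
small_fitting no mask [156.  68.]
scene cam [1.226 0.274 0.971] fwd [-0.55 -0.26 -0.79]
spacer_ring [ 0.6241 -0.1605] 11.4 1-IoU 0.171 ext [214. 190. 233. 207.]
side cam [0.428 0.642 0.801] fwd [ 0.15 -0.65 -0.75]
spacer_ring [ 0.6269 -0.1625] 15.7 1-IoU 0.167 ext [234. 154. 257. 167.]
```

View pics/w2wrist.png

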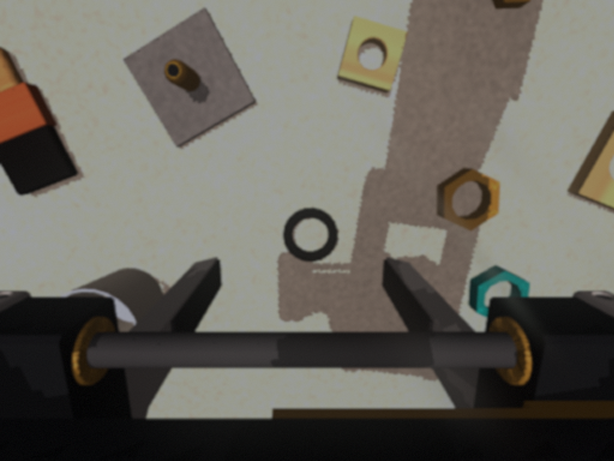

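Emit:
apply_moves:
  commands:
    - [0,0,0,0.01,0,-0.04,100]
    - [0,0,0,0.019,0.001,-0.08,100]
    - [0,0,0,0.019,0.001,-0.11,100]
    - [0,0,0,0.019,0.001,-0.13,100]
    - [0,0,0,0.019,0.001,-0.135,100]

```text
time: 5.6
tool_pos: [0.624, -0.1589, 0.002]
ee_rot: [3.141, -0.005, 2.914]
wrist_force: [-0.6, 0.4, -0.2]
width: 0.0941
finger_force: 0.0
```

Emit:
apply_moves:
  commands:
    - [0,0,0,0,0,0,50]
    - [0,0,0,0,0,0,30]
    - [0,0,0,0,0,0,30]
    - [0,0,0,0,0,0,30]
    - [0,0,0,0,0,0,30]

```text
time: 6.1
tool_pos: [0.6263, -0.1605, 0.0059]
ee_rot: [-3.142, 0.002, 2.913]
wrist_force: [0.1, -0.3, 0.5]
width: 0.0572
finger_force: 0.0
```

Emit:
apply_moves:
  commands:
    - [0,0,0,0,0,-0.001,0]
    - [0,0,0,0,0,-0.001,0]
    - [0,0,0,0,0,-0.001,0]
    - [0,0,0,0,0,0.01,0]
    - [0,0,0,0,0,0.03,0]

```text
time: 6.6
tool_pos: [0.6244, -0.1598, 0.0336]
ee_rot: [3.141, -0.004, 2.913]
wrist_force: [-0.2, -0.3, 0.1]
width: 0.0175
finger_force: 0.0
```

Emit:
apply_moves:
  commands:
    - [0,0,0,0,0.01,0.04,0]
    - [0,0,0,0,0.03,0.07,0]
    - [0,0,0,-0.01,0.065,0.09,0]
    - [0,0,0,-0.03,0.105,0.1,0]
    - [0,0,0,-0.05,0.145,0.1,0]

```text
time: 7.1
tool_pos: [0.5769, -0.0144, 0.1385]
ee_rot: [3.141, 0.006, 2.912]
wrist_force: [-0.5, 0.7, -0.3]
width: 0.0006
finger_force: 0.0
```

```bash
python3 - <<'E'
from look import *
o=get_obs();print(o["tool_pos"],o["ee_rot"],o["width"],o["finger_force"])
s=snapshot("wrist");save(s,"w3",None,1.2)
E
```

```text
[ 0.57686442 -0.0144336   0.13854566] [3.14060388 0.00611402 2.91195592] 0.0005677056195656923 0.0
```

View pics/w3.png

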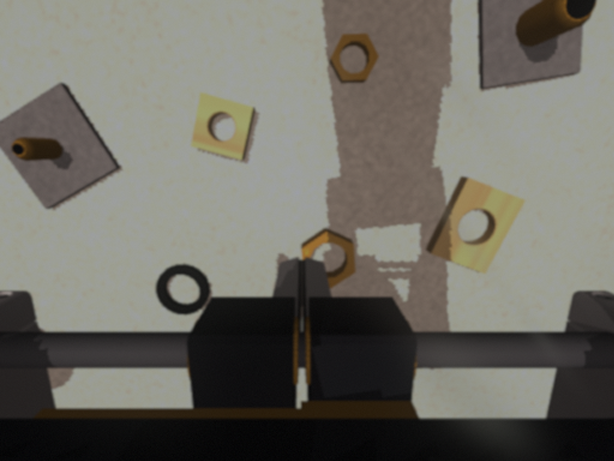

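The fingers are shut and the ring is still on the bench at (183,288), so the grasp missed. I need to know whether it moved.

```bash
python3 - <<'E'
from look import *
o=get_obs();print(o["tool_pos"],o["ee_rot"],o["width"])
look(["spacer_ring"],G,cams=("wrist","scene","side"))
# where fingertip (TCP) projects
for c in ("scene","side","wrist"):
    s=snapshot(c);p=proj(s,o["tool_pos"])[0];q=proj(s,o["tool_pos"]+[0,0,.0188])[0];print(c,p.round(1),q.round(1))
    if c!="wrist": x,y=p.astype(int);im=s["pixels"][max(y-45,0):y+30,x-50:x+50].copy();im=cv2.resize(im,None,fx=4,fy=4,interpolation=cv2.INTER_CUBIC);
    if c!="wrist":
        for r,col in ((p,(255,0,0)),(q,(0,255,0))): cv2.circle(im,tuple(((r-[x-50,max(y-45,0)]+.5)*4).astype(int)),3,col,-1)
        if c=="scene": A=im
        else: cv2.imwrite("pics/tip.png",np.hstack([A,im])[...,::-1])
E
```

```text
[ 0.57299272 -0.00768259  0.13763496] [ 3.13607807e+00 -1.25335389e-04  2.91770657e+00] 0.0003205042968849281
wrist cam [0.504 0.008 0.339] fwd [ 0.24 -0.05 -0.97]
spacer_ring [ 0.6253 -0.1584] 6.0 1-IoU 0.101 ext [125. 224. 170. 268.]
scene cam [1.226 0.274 0.971] fwd [-0.55 -0.26 -0.79]
spacer_ring [ 0.6242 -0.1613] 15.1 1-IoU 0.228 ext [213. 190. 231. 207.]
side cam [0.428 0.642 0.801] fwd [ 0.15 -0.65 -0.75]
spacer_ring [ 0.628  -0.1629] 24.9 1-IoU 0.445 ext [233. 154. 257. 170.]
scene [273.5 175.6] [273.8 171.3]
side [252.2 167.4] [252.1 161.5]
wrist [260.5 212.5] [261.4 221. ]
```

View pics/tip.png

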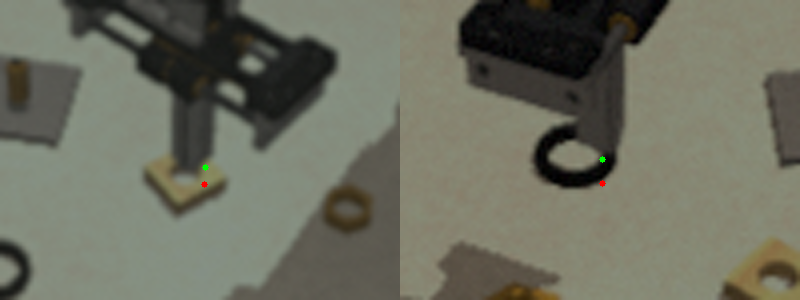

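Both views show the shut fingertips well above the reported TCP: scene tip near (271.8,172.5), side near (251.5,160). I'll triangulate the real tip.

```bash
python3 - <<'E'
from look import *
from scipy.optimize import least_squares
o=get_obs();S=[snapshot(c) for c in("scene","side")]
px=np.array([[271.75,172.5],[251.5,160]])
f=lambda P:np.r_[proj(S[0],P)[0]-px[0],proj(S[1],P)[0]-px[1]]
r=least_squares(f,o["tool_pos"],x_scale=.01);print(o["tool_pos"],r.x.round(4),(r.x-o["tool_pos"]).round(4),r.fun.round(2))
E
```

```text
[ 0.57604621 -0.01646715  0.13439269] [ 0.5763 -0.0131  0.154 ] [0.0002 0.0033 0.0196] [-0.24 -0.54 -0.26  0.38]
```

Emit:
apply_moves:
  commands:
    - [0,0,0,0.016,-0.048,0,100]
    - [0,0,0,0.032,-0.096,0,100]
    - [0,0,0,0.05,-0.1455,-0.01,100]
    - [0,0,0,0.05,-0.1455,-0.05,100]
    - [0,0,0,0.05,-0.1455,-0.08,100]

```text
time: 8.2
tool_pos: [0.6258, -0.1637, 0.0528]
ee_rot: [-3.142, -0.0, 2.909]
wrist_force: [-0.6, 0.9, -0.6]
width: 0.0369
finger_force: 0.0
```

Emit:
apply_moves:
  commands:
    - [0,0,0,0,0,-0.035,100]
    - [0,0,0,0,0,-0.055,100]
    - [0,0,0,0,0,-0.06,100]
    - [0,0,0,0,0,-0.062,100]
    - [0,0,0,0,0,-0.062,100]

```text
time: 8.7
tool_pos: [0.6267, -0.1613, -0.0059]
ee_rot: [-3.141, 0.002, 2.913]
wrist_force: [0.4, 0.2, -0.3]
width: 0.077
finger_force: 0.0
```

Emit:
apply_moves:
  commands:
    - [0,0,0,0,0,-0.001,100]
    - [0,0,0,0,0,-0.002,100]
    - [0,0,0,0,0,-0.003,100]
    - [0,0,0,0,0,-0.004,100]
    - [0,0,0,0,0,-0.004,100]

```text
time: 9.2
tool_pos: [0.6257, -0.1607, -0.0112]
ee_rot: [3.141, -0.0, 2.913]
wrist_force: [-0.2, 0.2, 0.4]
width: 0.0938
finger_force: 0.0
```

```bash
python3 - <<'E'
from look import *
o=get_obs();print(o["tool_pos"],o["wrist_force"],o["width"])
P=np.array([.626,-.1605,-.011])
for i,c in enumerate(("scene","side")):
    s=snapshot(c);x,y=proj(s,P)[0].astype(int);im=cv2.resize(s["pixels"][y-40:y+30,x-50:x+50],None,fx=4,fy=4,interpolation=cv2.INTER_CUBIC)
    if i==0:A=im
    else: cv2.imwrite("pics/tip2.png",np.hstack([A,im])[...,::-1])
E
```

```text
[ 0.62565581 -0.16073016 -0.01124857] [-0.19305494  0.17306352  0.35898704] 0.09380646155135097
```

View pics/tip2.png

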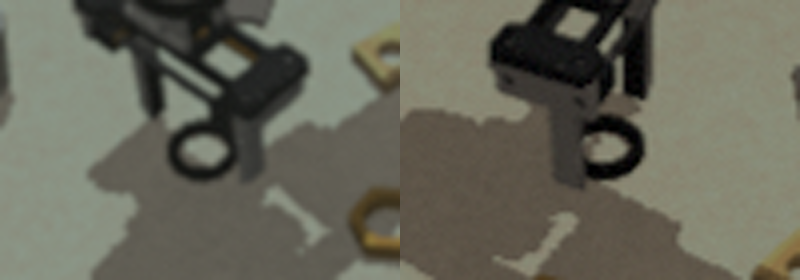

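The fingers now straddle the ring. Reported z is -0.011 with no contact force, which confirms the tips sit about 19 mm above the reported TCP.

Emit:
apply_moves:
  commands:
    - [0,0,0,0,0,-0.002,100]
    - [0,0,0,0,0,-0.004,70]
    - [0,0,0,0,0,-0.004,40]
    - [0,0,0,0,0,-0.004,20]
    - [0,0,0,0,0,-0.004,0]

```text
time: 9.8
tool_pos: [0.6258, -0.1608, -0.0152]
ee_rot: [3.141, 0.0, 2.913]
wrist_force: [0.2, 0.2, -0.4]
width: 0.0655
finger_force: 0.0
```

Emit:
apply_moves:
  commands:
    - [0,0,0,0,0,0,0]
    - [0,0,0,0,0,0,0]
    - [0,0,0,0,0,0,0]
    - [0,0,0,0,0,0,0]
    - [0,0,0,0,0,0,0]

```text
time: 10.3
tool_pos: [0.6258, -0.1608, -0.0151]
ee_rot: [3.142, 0.0, 2.913]
wrist_force: [0.2, -0.3, -0.7]
width: 0.056
finger_force: 30.0
```

Emit:
apply_moves:
  commands:
    - [0,0,0,0,0,0.02,0]
    - [0,0,0,0,0,0.06,0]
    - [0,0,0,0,0.01,0.1,0]
    - [0,0,0,-0.015,0.04,0.12,0]
    - [0,0,0,-0.033,0.08,0.12,0]

```text
time: 10.8
tool_pos: [0.5956, -0.082, 0.1099]
ee_rot: [-3.141, 0.01, 2.91]
wrist_force: [0.1, -0.1, -0.3]
width: 0.0558
finger_force: 30.0
```

Emit:
apply_moves:
  commands:
    - [0,0,0,-0.018,0.04,0,0]
    - [0,0,0,-0.036,0.08,0,0]
    - [0,0,0,-0.054,0.12,0,0]
    - [0,0,0,-0.072,0.16,0,0]
    - [0,0,0,-0.09,0.2,0,0]

```text
time: 11.3
tool_pos: [0.5017, 0.1206, 0.1049]
ee_rot: [3.141, 0.0, 2.913]
wrist_force: [-0.3, 0.5, -0.7]
width: 0.0557
finger_force: 30.0
```

Emit:
apply_moves:
  commands:
    - [0,0,0,-0.018,0.04,0,0]
    - [0,0,0,-0.036,0.08,0,0]
    - [0,0,0,-0.05,0.109,0,0]
    - [0,0,0,-0.05,0.109,0,0]
    - [0,0,0,-0.05,0.109,0,0]

```text
time: 11.8
tool_pos: [0.4526, 0.2284, 0.1049]
ee_rot: [-3.141, 0.001, 2.915]
wrist_force: [-0.2, -0.5, -0.5]
width: 0.0554
finger_force: 30.0
```

```bash
cat > sees.py <<'E'
from look import *
def crop3(tag,P,cams=("scene","side"),h=45,k=4):
    ims=[]
    for c in cams:
        s=snapshot(c);x,y=proj(s,P)[0].astype(int);y0,x0=max(y-h,0),max(x-h,0)
        im=s["pixels"][y0:y0+2*h,x0:x0+2*h];ims.append(cv2.resize(im,(2*h*k,2*h*k),interpolation=cv2.INTER_CUBIC));print(c,x0,y0)
    cv2.imwrite(f"pics/{tag}.png",np.hstack(ims)[...,::-1])
E
python3 - <<'E'
from sees import *
o=get_obs();print(o["tool_pos"],o["ee_rot"],o["width"],o["finger_force"])
G["spacer_ring"]=(.453,.2285)
look(["spacer_ring"],G,z0=.12)
look(["spacer_ring"],G,z0=.12,cams=("scene","side"))
crop3("ringover",[.453,.2285,.07])
E
```

```text
[0.45255956 0.22844638 0.10487023] [-3.14124161e+00  5.83830465e-04  2.91457317e+00] 0.05542550612392257 29.999882765114307
wrist cam [0.384 0.245 0.306] fwd [ 0.24 -0.05 -0.97]
spacer_ring [0.4524 0.2297] 6.6 1-IoU 0.088 ext [214. 187. 293. 265.]
scene cam [1.226 0.274 0.971] fwd [-0.55 -0.26 -0.79]
spacer_ring [0.4513 0.2265] 15.0 1-IoU 0.163 ext [354. 169. 373. 188.]
side cam [0.428 0.642 0.801] fwd [ 0.15 -0.65 -0.75]
spacer_ring [0.4549 0.2248] 14.3 1-IoU 0.674 ext [294. 263. 304. 281.]
scene 315 145
side 242 237
```

View pics/ringover.png

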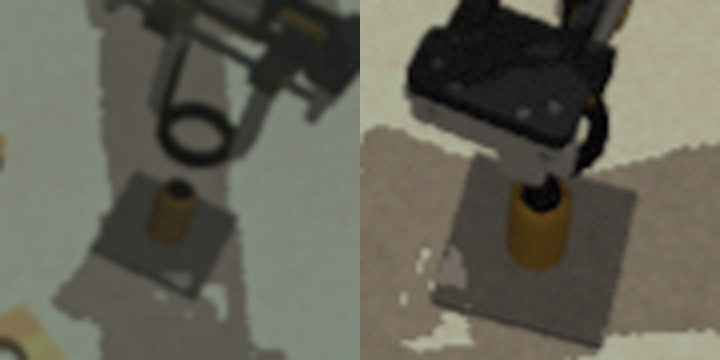

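Emit:
apply_moves:
  commands:
    - [0,0,0,0,0.001,-0.03,0]
    - [0,0,0,0,0.001,-0.05,0]
    - [0,0,0,0,0.001,-0.06,0]
    - [0,0,0,0,0.001,-0.07,0]
    - [0,0,0,0,0.001,-0.075,0]

```text
time: 12.7
tool_pos: [0.4528, 0.229, 0.0293]
ee_rot: [-3.141, -0.0, 2.912]
wrist_force: [-0.1, 1.0, -0.3]
width: 0.0559
finger_force: 30.0
```

```bash
python3 - <<'E'
from look import *
o=get_obs();print(o["tool_pos"],o["wrist_force"],o["wrist_torque"],o["width"],o["finger_force"])
E
```

```text
[0.45279755 0.22900646 0.02930911] [-0.14899907  1.01126702 -0.3499639 ] [-2.22220346e-02  5.68925454e-05 -1.30504091e-02] 0.05586764202900947 29.999926183372736
```

Emit:
apply_moves:
  commands:
    - [0,0,0,0,0,-0.01,0]
    - [0,0,0,0,0,-0.02,0]
    - [0,0,0,0,0,-0.03,0]
    - [0,0,0,0,0,-0.034,0]
    - [0,0,0,0,0,-0.035,0]

```text
time: 13.2
tool_pos: [0.4522, 0.229, -0.0061]
ee_rot: [-3.141, -0.001, 2.913]
wrist_force: [-0.5, -0.5, -0.1]
width: 0.0557
finger_force: 30.0
```

Emit:
apply_moves:
  commands:
    - [0,0,0,0,0,0,100]
    - [0,0,0,0,0,0,100]
    - [0,0,0,0,0,0,100]
    - [0,0,0,0,0,0,100]
    - [0,0,0,0,0,0,100]

```text
time: 13.7
tool_pos: [0.4529, 0.2293, -0.0049]
ee_rot: [3.141, 0.0, 2.913]
wrist_force: [0.2, -0.1, -0.6]
width: 0.0916
finger_force: 0.0
```

Emit:
apply_moves:
  commands:
    - [0,0,0,0,0,0.03,100]
    - [0,0,0,0,0,0.075,100]
    - [0,0,0,0.02,-0.01,0.115,100]
    - [0,0,-0.1,0.06,-0.025,0.125,100]
    - [0,0,-0.2,0.105,-0.045,0.125,100]

```text
time: 14.2
tool_pos: [0.5604, 0.1852, 0.1245]
ee_rot: [3.136, 0.006, 2.711]
wrist_force: [0.5, 0.6, 0.0]
width: 0.0938
finger_force: 0.0
```

Emit:
apply_moves:
  commands:
    - [0,0,-0.1,0.045,-0.02,0,100]
    - [0,0,-0.16,0.052,-0.026,0,100]
    - [0,0,-0.16,0.052,-0.026,0,100]
    - [0,0,-0.16,0.052,-0.026,0,100]
    - [0,0,-0.16,0.052,-0.026,0,100]

```text
time: 14.7
tool_pos: [0.6089, 0.159, 0.1202]
ee_rot: [3.141, -0.0, 2.555]
wrist_force: [0.5, -0.7, -0.6]
width: 0.0941
finger_force: 0.0
```

```bash
python3 - <<'E'
from sees import *
o=get_obs();print(o["tool_pos"],o["ee_rot"])
look(["large_pad"],G)
G["spacer_ring"]=(.453,.2285)
look(["spacer_ring","large_fitting"],G,z0=0)
crop3("ringon",[.453,.2285,.02],h=40)
E
```

```text
[0.60887384 0.15898818 0.12015068] [ 3.14122657e+00 -1.89669932e-04  2.55478674e+00]
wrist cam [0.55  0.199 0.322] fwd [ 0.2  -0.13 -0.97]
large_pad [0.6254 0.1595] -34.2 1-IoU 0.048 ext [231. 164. 288. 234.]
wrist cam [0.55  0.199 0.322] fwd [ 0.2  -0.13 -0.97]
spacer_ring [0.4503 0.2312] 7.7 1-IoU 0.265 ext [195.   0. 253.  57.]
large_fitting [0.453  0.2299] -4.8 1-IoU 0.181 ext [166.   1. 285.  88.]
scene 316 160
side 245 254
```

View pics/ringon.png

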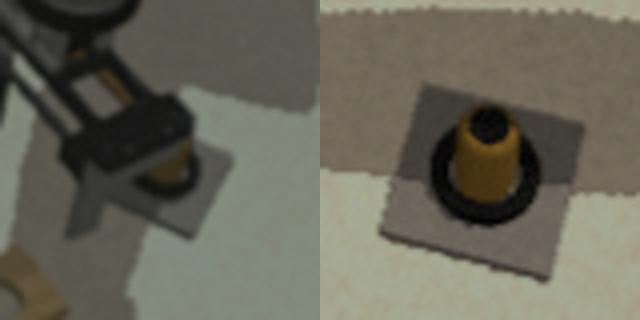

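The side view shows the ring flat around the tube. Next, the pad.

Emit:
apply_moves:
  commands:
    - [0,0,-0.008,0.015,0.0005,-0.04,100]
    - [0,0,-0.008,0.015,0.0005,-0.08,100]
    - [0,0,-0.008,0.015,0.0005,-0.11,100]
    - [0,0,-0.008,0.015,0.0005,-0.127,100]
    - [0,0,-0.008,0.015,0.0005,-0.132,100]

```text
time: 15.55
tool_pos: [0.6224, 0.1584, -0.0155]
ee_rot: [-3.138, -0.004, 2.545]
wrist_force: [0.2, -0.1, -0.2]
width: 0.094
finger_force: 0.0
```

Emit:
apply_moves:
  commands:
    - [0,0,0,0,0,0,60]
    - [0,0,0,0,0,0,30]
    - [0,0,0,0,0,0,0]
    - [0,0,0,0,0,0,0]
    - [0,0,0,0,0,0,0]

```text
time: 16.05
tool_pos: [0.6257, 0.1588, -0.0106]
ee_rot: [3.14, 0.002, 2.545]
wrist_force: [-1.0, -0.8, 3.5]
width: 0.063
finger_force: 30.0
```

Emit:
apply_moves:
  commands:
    - [0,0,0,0,0,0,0]
    - [0,0,0,0,0,0,0]
    - [0,0,0,0,0,0,0]
    - [0,0,0,0,0,0,0]
    - [0,0,0,0,0,0,0]

```text
time: 16.55
tool_pos: [0.6257, 0.1588, -0.0106]
ee_rot: [3.14, 0.002, 2.545]
wrist_force: [-0.4, 1.0, 4.8]
width: 0.0632
finger_force: 30.0
```

Emit:
apply_moves:
  commands:
    - [0,0,0,0,0,0.02,0]
    - [0,0,0,0,0,0.055,0]
    - [0,0,0,0,0,0.095,0]
    - [0,0,0,-0.03,0.012,0.12,0]
    - [0,0,0,-0.07,0.03,0.12,0]

```text
time: 17.05
tool_pos: [0.5579, 0.1887, 0.1124]
ee_rot: [3.135, 0.006, 2.542]
wrist_force: [-0.1, 0.8, -0.6]
width: 0.0634
finger_force: 30.0
```

Emit:
apply_moves:
  commands:
    - [0,0,0,-0.04,0.016,0,0]
    - [0,0,0,-0.08,0.032,0,0]
    - [0,0,0,-0.102,0.0405,0,0]
    - [0,0,0,-0.102,0.0405,0,0]
    - [0,0,0,-0.102,0.0405,0,0]

```text
time: 17.55
tool_pos: [0.4528, 0.2291, 0.1076]
ee_rot: [3.142, 0.001, 2.545]
wrist_force: [-0.6, -0.1, -1.2]
width: 0.0629
finger_force: 30.0
```

```bash
python3 - <<'E'
from sees import *
o=get_obs();print(o["tool_pos"],o["ee_rot"],o["width"],o["wrist_force"])
G["large_pad"]=(.453,.2295)
look(["large_pad"],G,z0=.12,cams=("wrist","scene"))
E
```

```text
[0.45283442 0.22910484 0.10760325] [3.14157059e+00 6.52532231e-04 2.54548856e+00] 0.06293001609864013 [-0.59026627 -0.05321878 -1.19439591]
wrist cam [0.394 0.269 0.309] fwd [ 0.2  -0.14 -0.97]
large_pad [0.4526 0.2301] 145.8 1-IoU 0.11 ext [206. 167. 300. 277.]
scene cam [1.226 0.274 0.971] fwd [-0.55 -0.26 -0.79]
large_pad no mask [356. 203.]
```

Emit:
apply_moves:
  commands:
    - [0,0,0,0,0,-0.03,0]
    - [0,0,0,0,0,-0.05,0]
    - [0,0,0,0,0,-0.06,0]
    - [0,0,0,0,0,-0.07,0]
    - [0,0,0,0,0,-0.075,0]

```text
time: 18.25
tool_pos: [0.453, 0.229, 0.0322]
ee_rot: [-3.141, -0.0, 2.544]
wrist_force: [-0.7, -0.1, -0.5]
width: 0.063
finger_force: 30.0
```

Emit:
apply_moves:
  commands:
    - [0,0,0,0,0,-0.008,0]
    - [0,0,0,0,0,-0.016,0]
    - [0,0,0,0,0,-0.022,0]
    - [0,0,0,0,0,-0.025,0]
    - [0,0,0,0,0,-0.025,0]

```text
time: 18.75
tool_pos: [0.4528, 0.2292, 0.0078]
ee_rot: [3.141, 0.0, 2.545]
wrist_force: [0.0, 0.3, -0.3]
width: 0.0628
finger_force: 30.0
```

Emit:
apply_moves:
  commands:
    - [0,0,0,0,0,0,100]
    - [0,0,0,0,0,0,100]
    - [0,0,0,0,0,0,100]
    - [0,0,0,0,0,0,100]
    - [0,0,0,0,0,0.01,100]

```text
time: 19.25
tool_pos: [0.4515, 0.2287, 0.0168]
ee_rot: [-3.139, -0.002, 2.545]
wrist_force: [-1.0, 0.6, -0.6]
width: 0.0933
finger_force: 0.0
```

Emit:
apply_moves:
  commands:
    - [0,0,0,0,0,0.03,100]
    - [0,0,0,0,0,0.075,100]
    - [0,0,0.1,0.01,-0.01,0.11,100]
    - [0,0,0.2,0.035,-0.045,0.11,100]
    - [0,0,0.3,0.06,-0.085,0.11,100]

```text
time: 19.75
tool_pos: [0.5146, 0.1445, 0.1312]
ee_rot: [3.139, 0.005, 2.852]
wrist_force: [0.5, 0.7, -0.3]
width: 0.0942
finger_force: 0.0
```

Emit:
apply_moves:
  commands:
    - [0,0,0.1,0.03,-0.04,0,100]
    - [0,0,0.154,0.06,-0.08,0,100]
    - [0,0,0.154,0.09,-0.12,0,100]
    - [0,0,0.154,0.1,-0.1415,0,100]
    - [0,0,0.154,0.1,-0.1415,0,100]

```text
time: 20.25
tool_pos: [0.614, -0.0008, 0.1279]
ee_rot: [-3.141, 0.0, 2.994]
wrist_force: [-0.4, 0.9, -0.0]
width: 0.0942
finger_force: 0.0
```

```bash
python3 - <<'E'
from sees import *
o=get_obs();print(o["tool_pos"],o["ee_rot"])
look(["large_collar"],G)
G["large_pad"]=(.453,.2295)
look(["large_pad"],G,z0=.018,cams=("side",))
crop3("padon",[.453,.2285,.02],cams=("side","wrist"),h=50)
E
```

```text
[ 0.61400232 -0.0007974   0.12792725] [-3.14075464e+00  4.88989775e-04  2.99406899e+00]
wrist cam [0.544 0.011 0.329] fwd [ 0.24 -0.04 -0.97]
large_collar [0.6248 0.0046] -8.0 1-IoU 0.082 ext [235. 168. 278. 218.]
side cam [0.428 0.642 0.801] fwd [ 0.15 -0.65 -0.75]
large_pad [0.4542 0.2275] -33.3 1-IoU 0.148 ext [260. 271. 314. 315.]
side 235 244
wrist 400 0
```

View pics/padon.png

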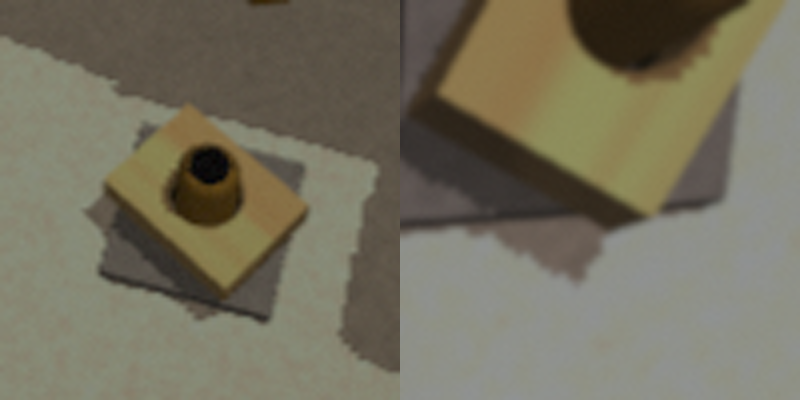

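The pad is on the tube. Next, the bronze large collar at (.625,.004).

Emit:
apply_moves:
  commands:
    - [0,0,0,0.012,0.001,-0.04,100]
    - [0,0,0,0.012,0.001,-0.08,100]
    - [0,0,0,0.012,0.001,-0.115,100]
    - [0,0,0,0.012,0.001,-0.135,100]
    - [0,0,0,0.012,0.001,-0.139,100]

```text
time: 21.05
tool_pos: [0.6215, 0.0052, -0.0148]
ee_rot: [-3.141, -0.007, 3.001]
wrist_force: [-1.1, 0.2, -0.4]
width: 0.0941
finger_force: 0.0
```

Emit:
apply_moves:
  commands:
    - [0,0,0,0,0,0,60]
    - [0,0,0,0,0,0,30]
    - [0,0,0,0,0,0,0]
    - [0,0,0,0,0,0,0]
    - [0,0,0,0,0,0,0]

```text
time: 21.55
tool_pos: [0.6254, 0.0036, -0.0101]
ee_rot: [3.141, 0.002, 2.999]
wrist_force: [0.3, 0.2, 1.1]
width: 0.0575
finger_force: 0.0
```

Emit:
apply_moves:
  commands:
    - [0,0,0,0,0,0,0]
    - [0,0,0,0,0,0,0]
    - [0,0,0,0,0,0,0]
    - [0,0,0,0,0,0,0]
    - [0,0,0,0,0,0,0]

```text
time: 22.05
tool_pos: [0.6252, 0.0034, -0.0104]
ee_rot: [-3.141, 0.001, 2.999]
wrist_force: [-1.1, -1.3, 6.0]
width: 0.0535
finger_force: 30.0
```

Emit:
apply_moves:
  commands:
    - [0,0,0,0,0,0.02,0]
    - [0,0,0,0,0,0.055,0]
    - [0,0,0,0,0,0.095,0]
    - [0,0,0,-0.015,0.02,0.125,0]
    - [0,0,0,-0.035,0.055,0.125,0]

```text
time: 22.55
tool_pos: [0.5929, 0.0576, 0.1184]
ee_rot: [3.14, 0.009, 2.995]
wrist_force: [0.7, 1.5, -1.7]
width: 0.0536
finger_force: 30.0
```

Emit:
apply_moves:
  commands:
    - [0,0,0,-0.027,0.036,0,0]
    - [0,0,0,-0.054,0.072,0,0]
    - [0,0,0,-0.081,0.108,0,0]
    - [0,0,0,-0.11,0.144,0,0]
    - [0,0,0,-0.137,0.1705,0,0]

```text
time: 23.05
tool_pos: [0.4502, 0.231, 0.1121]
ee_rot: [-3.142, -0.003, 3.0]
wrist_force: [0.1, -0.4, -2.3]
width: 0.0532
finger_force: 30.0
```

```bash
python3 - <<'E'
from sees import *
for _ in range(4): snapshot("scene")
o=get_obs();print(o["tool_pos"],o["ee_rot"],o["width"],o["wrist_force"])
G["large_collar"]=(.453,.2295)
look(["large_collar"],G,z0=.125,cams=("wrist","side"))
E
```

```text
[0.45175448 0.22945188 0.1126082 ] [-3.14054226e+00 -1.36656223e-03  3.00079787e+00] 0.0536605832071915 [ 0.30902424 -0.54828834 -2.34711976]
wrist cam [0.382 0.24  0.314] fwd [ 0.24 -0.03 -0.97]
large_collar [0.4505 0.2307] 53.0 1-IoU 0.08 ext [212. 181. 290. 266.]
side cam [0.428 0.642 0.801] fwd [ 0.15 -0.65 -0.75]
large_collar [0.4539 0.2291] 54.1 1-IoU 0.814 ext [291. 264. 308. 283.]
```

Emit:
apply_moves:
  commands:
    - [0,0,0,0.001,0,-0.03,0]
    - [0,0,0,0.001,0,-0.05,0]
    - [0,0,0,0.001,0,-0.06,0]
    - [0,0,0,0.001,0,-0.067,0]
    - [0,0,0,0.001,0,-0.07,0]

```text
time: 23.95
tool_pos: [0.4541, 0.2288, 0.0436]
ee_rot: [-3.142, -0.0, 2.998]
wrist_force: [-0.4, -0.5, -2.8]
width: 0.0539
finger_force: 30.0
```

Emit:
apply_moves:
  commands:
    - [0,0,0,0,0,-0.006,0]
    - [0,0,0,0,0,-0.012,0]
    - [0,0,0,0,0,-0.017,0]
    - [0,0,0,0,0,-0.02,0]
    - [0,0,0,0,0,-0.02,0]

```text
time: 24.45
tool_pos: [0.4533, 0.2291, 0.0232]
ee_rot: [-3.141, -0.001, 2.999]
wrist_force: [0.1, 0.4, -2.4]
width: 0.0532
finger_force: 30.0
```

Emit:
apply_moves:
  commands:
    - [0,0,0,0,0,-0.001,0]
    - [0,0,0,0,0,-0.001,0]
    - [0,0,0,0,0,-0.001,100]
    - [0,0,0,0,0,-0.001,100]
    - [0,0,0,0,0,-0.001,100]

```text
time: 24.95
tool_pos: [0.4542, 0.2294, 0.0234]
ee_rot: [3.141, 0.001, 2.999]
wrist_force: [-0.5, -0.7, 0.3]
width: 0.0739
finger_force: 0.0
```

Emit:
apply_moves:
  commands:
    - [0,0,0,0,0,0,100]
    - [0,0,0,0,0,0,100]
    - [0,0,0,0,0,0.02,100]
    - [0,0,0,0,0,0.06,100]
    - [0,0,0,0,0,0.1,100]

```text
time: 25.45
tool_pos: [0.4529, 0.2289, 0.123]
ee_rot: [-3.14, -0.002, 2.999]
wrist_force: [1.1, -0.6, -0.2]
width: 0.0938
finger_force: 0.0
```

Emit:
apply_moves:
  commands:
    - [0,0,-0.05,0,-0.03,0,100]
    - [0,0,-0.15,0,-0.075,0,100]
    - [0,0,-0.25,0,-0.12,0,100]
    - [0,0,-0.3,0,-0.165,0,100]
    - [0,0,-0.349,0,-0.21,0,100]

```text
time: 25.95
tool_pos: [0.4535, 0.0176, 0.1231]
ee_rot: [3.141, 0.001, 2.648]
wrist_force: [1.1, 0.0, -0.9]
width: 0.0942
finger_force: 0.0
```

Emit:
apply_moves:
  commands:
    - [0,0,0,0,-0.045,0,100]
    - [0,0,0,0,-0.0865,0,100]
    - [0,0,0,0,-0.0865,0,100]
    - [0,0,0,0,-0.0865,0,100]
    - [0,0,0,0,-0.0865,0,100]

```text
time: 26.45
tool_pos: [0.4537, -0.0664, 0.1228]
ee_rot: [3.141, -0.0, 2.651]
wrist_force: [-0.5, -0.4, 0.6]
width: 0.0938
finger_force: 0.0
```

```bash
python3 - <<'E'
from sees import *
o=get_obs();print(o["tool_pos"],o["ee_rot"])
look(["small_pad","small_collar","small_fitting"],G)
look(["small_collar","small_fitting"],G,cams=("side",))
crop3("collaron",[.453,.2285,.02],cams=("side","scene"),h=50)
E
```

```text
[ 0.45374869 -0.06642417  0.12277108] [ 3.14093348e+00 -3.49133455e-04  2.65064823e+00]
wrist cam [ 0.391 -0.033  0.324] fwd [ 0.21 -0.11 -0.97]
small_pad no mask [256. 199.]
small_collar [0.4416 0.0676] 18.4 1-IoU 0.08 ext [331. 106. 371. 140.]
small_fitting [ 0.4535 -0.2355] 15.3 1-IoU 0.473 ext [ 84. 198. 181. 271.]
side cam [0.428 0.642 0.801] fwd [ 0.15 -0.65 -0.75]
small_collar [0.4434 0.065 ] 26.7 1-IoU 0.222 ext [293. 229. 310. 247.]
small_fitting [ 0.4523 -0.2391] 11.7 1-IoU 0.333 ext [301. 138. 332. 165.]
side 235 244
scene 306 150
```

View pics/collaron.png

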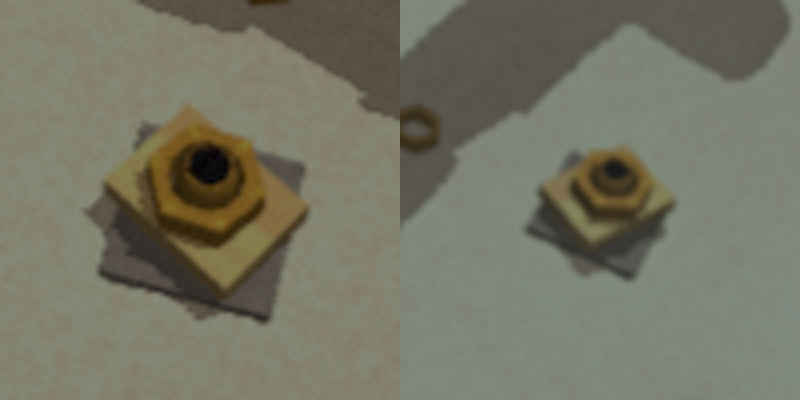

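The large stack is seated. Next, the small pad.

Emit:
apply_moves:
  commands:
    - [0,0,0,0.018,0,-0.04,100]
    - [0,0,0,0.018,0,-0.08,100]
    - [0,0,0,0.018,0,-0.11,80]
    - [0,0,0,0.018,0,-0.13,80]
    - [0,0,0,0.018,0,-0.134,80]

```text
time: 27.4
tool_pos: [0.4692, -0.0666, -0.0142]
ee_rot: [-3.14, -0.006, 2.65]
wrist_force: [-0.2, 0.7, -0.7]
width: 0.0761
finger_force: 0.0
```

Emit:
apply_moves:
  commands:
    - [0,0,0,0,0,0,60]
    - [0,0,0,0,0,0,30]
    - [0,0,0,0,0,0,0]
    - [0,0,0,0,0,0,0]
    - [0,0,0,0,0,0,0]

```text
time: 27.9
tool_pos: [0.4731, -0.0677, -0.0097]
ee_rot: [3.141, 0.003, 2.65]
wrist_force: [0.4, -0.3, 4.3]
width: 0.0485
finger_force: 30.0
```

Emit:
apply_moves:
  commands:
    - [0,0,0,0,0,0,0]
    - [0,0,0,0,0,0,0]
    - [0,0,0,0,0,0,0]
    - [0,0,0,0,0,0,0]
    - [0,0,0,0,0,0,0]

```text
time: 28.4
tool_pos: [0.473, -0.0676, -0.0097]
ee_rot: [3.141, 0.003, 2.65]
wrist_force: [-0.0, 0.1, 6.5]
width: 0.0486
finger_force: 30.0
```

Emit:
apply_moves:
  commands:
    - [0,0,0,0,0,0.02,0]
    - [0,0,0,0,0,0.06,0]
    - [0,0,0,0,0,0.1,0]
    - [0,0,0,0,-0.03,0.11,0]
    - [0,0,0,0,-0.06,0.11,0]

```text
time: 28.9
tool_pos: [0.4736, -0.1281, 0.102]
ee_rot: [3.141, 0.006, 2.652]
wrist_force: [1.2, -0.2, 0.3]
width: 0.0487
finger_force: 30.0
```

```bash
python3 - <<'E'
from sees import *
for _ in range(3): snapshot("scene")
o=get_obs();print(o["tool_pos"],o["ee_rot"],o["width"],o["wrist_force"])
G["small_pad"]=(.472,-.127)
look(["small_pad","small_fitting"],G,z0=.11)
look(["small_fitting"],G,z0=0)
s=snapshot("wrist");save(s,"w5",(20,100,340,340),2.4)
E
```

```text
[ 0.47140783 -0.12819608  0.0985552 ] [ 3.14138061e+00 -6.78781464e-04  2.64715277e+00] 0.04861312647661332 [ 0.1767589   0.42753421 -0.07350353]
wrist cam [ 0.409 -0.094  0.3  ] fwd [ 0.21 -0.11 -0.97]
small_pad [ 0.4698 -0.1265] 61.6 1-IoU 0.05 ext [214. 184. 290. 260.]
small_fitting [ 0.4409 -0.211 ] 64.0 1-IoU 0.497 ext [104. 164. 207. 259.]
wrist cam [ 0.409 -0.093  0.3  ] fwd [ 0.21 -0.11 -0.97]
small_fitting [ 0.4531 -0.2352] 14.8 1-IoU 0.182 ext [104. 165. 209. 264.]
```

View pics/w5.png

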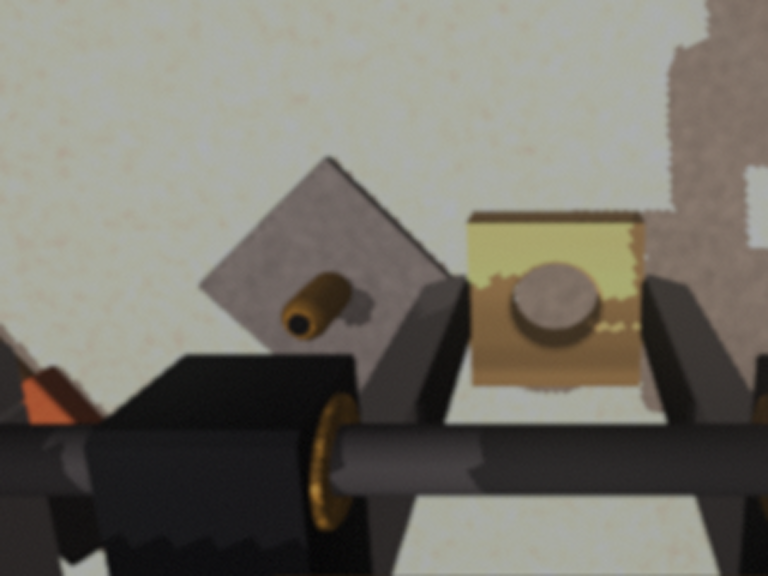

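The pad is held level at crop (555,300). The thin tube's top is at (298,322). I'll turn the tube pixels into a position.

```bash
python3 - <<'E'
from sees import *
s=snapshot("wrist")
print(toplane(s,(144.2,234.2),.048).round(4),toplane(s,(158.8,220),.010).round(4))
# plate corners visible: left (200,285), top (328,158) ; model check
print(proj(s,[[.454,-.2375,.048],[.454,-.2375,.008]]).round(1))
for c in ("scene","side"):
    q=snapshot(c); 
    for n in ("small_fitting",): print(c,[(np.round(r["pixel"],1),toplane(q,r["pixel"],0)[:2].round(4)) for r in place_of(c,n)][:1])
    v=cv2.cvtColor(q["pixels"],cv2.COLOR_RGB2HSV); p=proj(q,[.454,-.2375,.03])[0].astype(int)
    m=(v[...,1]>110)&(v[...,0]>5)&(v[...,0]<28); w=np.zeros_like(m);w[p[1]-15:p[1]+16,p[0]-9:p[0]+10]=1;m&=w
    ys,xs=np.nonzero(m);print(c,m.sum(),(xs.mean(),ys.mean()) if m.any() else 0,"model centre(z.028) offsets",proj(q,[[.454,-.2375,.028]]).round(1))
    r=[ (m_["mask"]) for m_ in masks_of(c,"small_fitting")][:1]
E
```

```text
[ 0.4528 -0.2354  0.048 ] [ 0.4528 -0.2331  0.01  ]
[[143.1 236.1]
 [156.7 222. ]]
scene [(array([227.2, 155.4]), array([ 0.4556, -0.2379]))]
scene 29 (np.float64(226.86206896551724), np.float64(149.75862068965517)) model centre(z.028) offsets [[227.  149.5]]
side [(array([311.3, 152. ]), array([ 0.4516, -0.2362]))]
side 149 (np.float64(307.5704697986577), np.float64(145.34228187919464)) model centre(z.028) offsets [[311.5 144.2]]
```

Emit:
apply_moves:
  commands:
    - [0,0,0,-0.008,-0.045,0,0]
    - [0,0,0,-0.016,-0.09,0,0]
    - [0,0,0,-0.019,-0.109,0,0]
    - [0,0,0,-0.019,-0.109,-0.015,0]
    - [0,0,0,-0.019,-0.109,-0.025,0]

```text
time: 30.2
tool_pos: [0.4524, -0.237, 0.0731]
ee_rot: [3.141, -0.0, 2.648]
wrist_force: [-0.6, -0.2, -0.6]
width: 0.0487
finger_force: 30.0
```

Emit:
apply_moves:
  commands:
    - [0,0,0,0,0,0,0]
    - [0,0,0,0,0,0,0]
    - [0,0,0,0,0,0,0]
    - [0,0,0,0,0,0,0]
    - [0,0,0,0,0,0,0]

```text
time: 30.7
tool_pos: [0.4531, -0.2362, 0.0744]
ee_rot: [-3.142, 0.001, 2.65]
wrist_force: [1.0, 0.1, 1.3]
width: 0.0487
finger_force: 30.0
```

```bash
python3 - <<'E'
from sees import *
o=get_obs();print(o["tool_pos"],o["ee_rot"],o["width"],o["wrist_force"])
G["small_pad"]=(.453,-.236)
look(["small_pad"],G,z0=.085)
s=snapshot("wrist");a=s["pixels"][130:290,170:330]
q=snapshot("scene");x,y=proj(q,[.453,-.236,.06])[0].astype(int);b=q["pixels"][y-30:y+30,x-30:x+30]
print(x-30,y-30);r=lambda i:cv2.resize(i,(400,400),interpolation=cv2.INTER_CUBIC)
cv2.imwrite("pics/spad.png",np.hstack([r(a),r(b)])[...,::-1])
E
```

```text
[ 0.45314878 -0.23624145  0.0743891 ] [-3.14155683e+00  1.08415256e-03  2.65037185e+00] 0.04867981900790243 [1.02396239 0.13816422 1.29268961]
wrist cam [ 0.391 -0.202  0.276] fwd [ 0.21 -0.11 -0.97]
small_pad [ 0.4518 -0.2346] -28.2 1-IoU 0.04 ext [216. 185. 292. 263.]
196 112
```

View pics/spad.png

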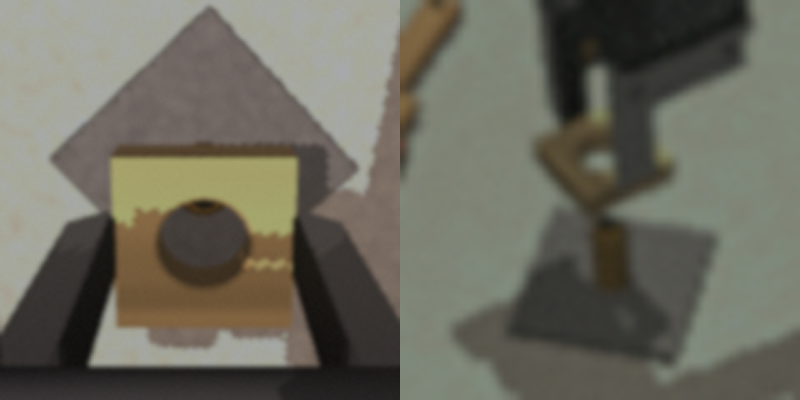

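Tube top at crop (205,207) and hole centre at x=204 line up laterally, so I lower it.

Emit:
apply_moves:
  commands:
    - [0,0,0,0.001,-0.0005,-0.015,0]
    - [0,0,0,0.001,-0.0005,-0.03,0]
    - [0,0,0,0.001,-0.0005,-0.038,0]
    - [0,0,0,0.001,-0.0005,-0.045,0]
    - [0,0,0,0.001,-0.0005,-0.05,0]

```text
time: 31.4
tool_pos: [0.4537, -0.2368, 0.0234]
ee_rot: [3.141, -0.0, 2.65]
wrist_force: [-0.1, -0.3, 0.0]
width: 0.0486
finger_force: 30.0
```

Emit:
apply_moves:
  commands:
    - [0,0,0,0,0,-0.008,0]
    - [0,0,0,0,0,-0.016,0]
    - [0,0,0,0,0,-0.022,0]
    - [0,0,0,0,0,-0.024,0]
    - [0,0,0,0,0,-0.024,0]

```text
time: 31.9
tool_pos: [0.4535, -0.2367, -0.0006]
ee_rot: [3.141, -0.001, 2.65]
wrist_force: [-0.8, -0.1, -0.2]
width: 0.0488
finger_force: 30.0
```

Emit:
apply_moves:
  commands:
    - [0,0,0,0,0,0,100]
    - [0,0,0,0,0,0,100]
    - [0,0,0,0,0,0,100]
    - [0,0,0,0,0,0,100]
    - [0,0,0,0,0,0.01,100]

```text
time: 32.4
tool_pos: [0.4527, -0.2361, 0.0088]
ee_rot: [3.141, -0.003, 2.65]
wrist_force: [-0.4, 0.3, 0.6]
width: 0.0855
finger_force: 0.0
```

Emit:
apply_moves:
  commands:
    - [0,0,0,0,0,0.035,100]
    - [0,0,0,0,0,0.075,100]
    - [0,0,0,0,0.02,0.11,100]
    - [0,0,-0.1,-0.01,0.065,0.11,100]
    - [0,0,-0.2,-0.02,0.11,0.11,100]

```text
time: 32.9
tool_pos: [0.4348, -0.1266, 0.1226]
ee_rot: [3.14, 0.005, 2.444]
wrist_force: [1.3, 0.3, -0.5]
width: 0.0938
finger_force: 0.0
```

Emit:
apply_moves:
  commands:
    - [0,0,-0.034,-0.003,0.045,0,100]
    - [0,0,-0.034,-0.006,0.09,0,100]
    - [0,0,-0.034,-0.009,0.135,0,100]
    - [0,0,-0.034,-0.009,0.175,0,100]
    - [0,0,-0.034,-0.009,0.1925,0,100]

```text
time: 33.4
tool_pos: [0.4245, 0.0687, 0.121]
ee_rot: [3.14, 0.001, 2.419]
wrist_force: [-0.0, -0.7, -0.1]
width: 0.0938
finger_force: 0.0
```

```bash
python3 - <<'E'
from sees import *
for _ in range(4): snapshot("scene")
o=get_obs();print(o["tool_pos"],o["ee_rot"])
look(["small_collar"],G)
look(["small_collar"],G)
G["small_pad"]=(.4535,-.2365)
look(["small_pad"],G,cams=("side","scene"),z0=.008)
crop3("spadon",[.453,-.2365,.02],cams=("side","scene"),h=40)
E
```

```text
[0.42490867 0.06548858 0.12040699] [3.14141451e+00 1.14341118e-03 2.41680630e+00]
wrist cam [0.372 0.113 0.322] fwd [ 0.18 -0.16 -0.97]
small_collar [0.4416 0.0675] 77.6 1-IoU 0.072 ext [247. 179. 281. 213.]
wrist cam [0.372 0.112 0.322] fwd [ 0.18 -0.16 -0.97]
small_collar [0.4417 0.0673] 79.8 1-IoU 0.132 ext [247. 179. 282. 212.]
side cam [0.428 0.642 0.801] fwd [ 0.15 -0.65 -0.75]
small_pad [ 0.4549 -0.2419] 62.5 1-IoU 0.756 ext [299. 139. 308. 149.]
scene cam [1.226 0.274 0.971] fwd [-0.55 -0.26 -0.79]
small_pad [ 0.4521 -0.2383] 63.9 1-IoU 0.285 ext [218. 144. 238. 161.]
side 271 106
scene 187 111
```

View pics/spadon.png

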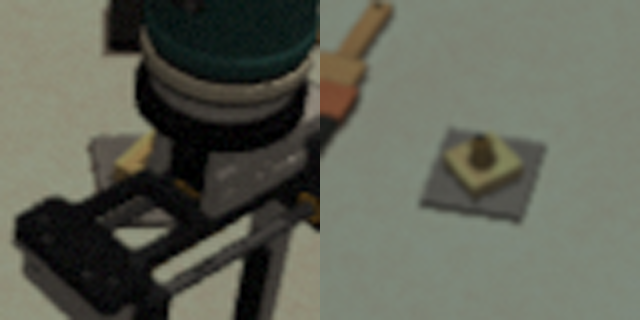

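The scene view shows the small pad seated on its plate. I've reached the picture limit (one over), so from here I use numbers only.

Emit:
apply_moves:
  commands:
    - [0,0,0,0.017,0.001,-0.04,100]
    - [0,0,0,0.017,0.001,-0.08,80]
    - [0,0,0,0.017,0.001,-0.11,70]
    - [0,0,0,0.017,0.001,-0.127,70]
    - [0,0,0,0.017,0.001,-0.131,70]

```text
time: 34.6
tool_pos: [0.4394, 0.0665, -0.0139]
ee_rot: [-3.138, -0.004, 2.416]
wrist_force: [-0.2, 0.1, 0.7]
width: 0.0669
finger_force: 0.0
```

Emit:
apply_moves:
  commands:
    - [0,0,0,0,0,0,50]
    - [0,0,0,0,0,0,30]
    - [0,0,0,0,0,0,0]
    - [0,0,0,0,0,0,0]
    - [0,0,0,0,0,0,0]

```text
time: 35.1
tool_pos: [0.4428, 0.0667, -0.0099]
ee_rot: [3.14, 0.002, 2.416]
wrist_force: [-1.1, -0.6, 3.3]
width: 0.0364
finger_force: 30.0
```

Emit:
apply_moves:
  commands:
    - [0,0,0,0,0,0,0]
    - [0,0,0,0,0,0,0]
    - [0,0,0,0,0,0,0]
    - [0,0,0,0,0,0,0]
    - [0,0,0,0,0,0,0]

```text
time: 35.6
tool_pos: [0.4428, 0.0666, -0.01]
ee_rot: [3.14, 0.002, 2.416]
wrist_force: [0.7, 0.2, 6.0]
width: 0.0361
finger_force: 30.0
```

Emit:
apply_moves:
  commands:
    - [0,0,0,0,0,0.02,0]
    - [0,0,0,0,0,0.055,0]
    - [0,0,0,0,0,0.095,0]
    - [0,0,0,0,-0.04,0.1,0]
    - [0,0,0,0,-0.085,0.1,0]

```text
time: 36.1
tool_pos: [0.4431, -0.0183, 0.0908]
ee_rot: [3.139, 0.004, 2.42]
wrist_force: [0.1, -0.1, -1.8]
width: 0.0362
finger_force: 30.0
```

Emit:
apply_moves:
  commands:
    - [0,0,0,0.003,-0.045,0,0]
    - [0,0,0,0.006,-0.09,0,0]
    - [0,0,0,0.009,-0.135,0,0]
    - [0,0,0,0.012,-0.18,0,0]
    - [0,0,0,0.012,-0.2185,0,0]

```text
time: 36.6
tool_pos: [0.4532, -0.2388, 0.088]
ee_rot: [3.142, -0.001, 2.415]
wrist_force: [0.7, 0.6, -1.1]
width: 0.0358
finger_force: 30.0
```

```bash
python3 - <<'E'
from sees import *
for _ in range(5): snapshot("scene")
o=get_obs();print(o["tool_pos"],o["ee_rot"],o["width"],o["wrist_force"])
G["small_collar"]=(.454,-.2365)
look(["small_collar"],G,z0=.10)
look(["small_pad"],G|{"small_pad":(.4535,-.2365)},z0=.008)
E
```

```text
[ 0.45326261 -0.23604371  0.08800501] [ 3.14107318e+00 -2.06655054e-03  2.41548956e+00] 0.03596137068914551 [ 0.03174712  0.39566659 -0.83209674]
wrist cam [ 0.4   -0.189  0.29 ] fwd [ 0.18 -0.16 -0.97]
small_collar [ 0.452  -0.2343] 18.9 1-IoU 0.091 ext [226. 196. 281. 259.]
wrist cam [ 0.401 -0.188  0.29 ] fwd [ 0.18 -0.16 -0.97]
small_pad [ 0.4529 -0.235 ] 63.1 1-IoU 0.298 ext [223. 161. 282. 221.]
```

Emit:
apply_moves:
  commands:
    - [0,0,0,0.0005,-0.0005,-0.02,0]
    - [0,0,0,0.0005,-0.0005,-0.04,0]
    - [0,0,0,0.0005,-0.0005,-0.05,0]
    - [0,0,0,0.0005,-0.0005,-0.056,0]
    - [0,0,0,0.0005,-0.0005,-0.06,0]

```text
time: 37.55
tool_pos: [0.4545, -0.237, 0.0287]
ee_rot: [3.141, 0.0, 2.416]
wrist_force: [0.9, -0.6, 0.1]
width: 0.0363
finger_force: 30.0
```

Emit:
apply_moves:
  commands:
    - [0,0,0,0,0,-0.005,0]
    - [0,0,0,0,0,-0.01,0]
    - [0,0,0,0,0,-0.014,0]
    - [0,0,0,0,0,-0.016,0]
    - [0,0,0,0,0,-0.016,0]

```text
time: 38.05
tool_pos: [0.4543, -0.2374, 0.0131]
ee_rot: [3.141, 0.0, 2.416]
wrist_force: [-0.2, 0.3, 1.3]
width: 0.0364
finger_force: 30.0
```

Force is low and it has descended past the tube top. I release, retreat and check.

Emit:
apply_moves:
  commands:
    - [0,0,0,0,0,0,100]
    - [0,0,0,0,0,0,100]
    - [0,0,0,0,0,0,100]
    - [0,0,0,0,0,0,100]
    - [0,0,0,0,0,0,100]

```text
time: 38.55
tool_pos: [0.4543, -0.2373, 0.0128]
ee_rot: [3.141, 0.0, 2.416]
wrist_force: [0.7, 0.0, -0.2]
width: 0.0732
finger_force: 0.0
```

Emit:
apply_moves:
  commands:
    - [0,0,0,0,0,0.03,100]
    - [0,0,0,0,0,0.07,100]
    - [0,0,0,0,0,0.11,100]
    - [0,0,0,-0.01,0.04,0.13,100]
    - [0,0,0,-0.02,0.085,0.15,100]

```text
time: 39.05
tool_pos: [0.4345, -0.1527, 0.1643]
ee_rot: [3.141, 0.002, 2.413]
wrist_force: [0.7, 0.2, 0.4]
width: 0.094
finger_force: 0.0
```

Emit:
apply_moves:
  commands:
    - [0,0,0,-0.02,0.045,0,100]
    - [0,0,0,-0.04,0.09,0,100]
    - [0,0,0,-0.06,0.13,0,100]
    - [0,0,0,-0.06,0.13,0,100]
    - [0,0,0,-0.06,0.13,0,100]

```text
time: 39.55
tool_pos: [0.3744, -0.0222, 0.1631]
ee_rot: [3.141, 0.002, 2.418]
wrist_force: [0.3, 0.8, -0.1]
width: 0.0941
finger_force: 0.0
```

```bash
python3 - <<'E'
from sees import *
o=get_obs();print(o["tool_pos"],o["width"],o["wrist_force"])
g={"small_collar":(.454,-.2365),"large_collar":(.453,.2295)}
for c in("side","scene"):
    s=snapshot(c)
    for n,h in (("small_collar",.023),("large_collar",.033)):
        L=[r for r in masks_of(c,n) if np.hypot(*(np.array([r["extent"][0]+r["extent"][2],r["extent"][1]+r["extent"][3]])/2-proj(s,[*g[n],h])[0]))<25]
        if not L: print(c,n,"none");continue
        # test the height: best IoU of the hull-ish model at several z0
        for z in (h,h+.01,h+.02):
            x,f=fit(n,[(s,L[0]["mask"])],g[n],z,np.radians([0,20,40])); print(c,n,z,x[:2].round(4),round(f,3))
E
```

```text
[ 0.3743625  -0.02215915  0.16305133] 0.09405455806353039 [ 0.27295183  0.83599335 -0.05011391]
side small_collar 0.023 [ 0.4555 -0.2401] 0.276
side small_collar 0.033 [ 0.455  -0.2291] 0.281
side small_collar 0.043 [ 0.4549 -0.2175] 0.291
side large_collar 0.033 [0.4546 0.2276] 0.148
side large_collar 0.043000000000000003 [0.4544 0.233 ] 0.15
side large_collar 0.053000000000000005 [0.454  0.2381] 0.164
scene small_collar 0.023 [ 0.4496 -0.2394] 0.547
scene small_collar 0.033 [ 0.4579 -0.2339] 0.553
scene small_collar 0.043 [ 0.4659 -0.2284] 0.562
scene large_collar 0.033 [0.4515 0.229 ] 0.354
scene large_collar 0.043000000000000003 [0.4591 0.2293] 0.361
scene large_collar 0.053000000000000005 [0.4671 0.2297] 0.37
```

At the seated heights, both collars fit centred on their tubes in both views, so I hand in.

```bash
python3 -c "
from bench import *
print(close_job())"
```

```text
the job is handed in; nothing more can be done
None
```

The job is handed in: the spacer ring, large pad and bronze collar are on the thick tube and the small pad and collar on the thin tube, with the small collar's seating checked by measurement only (no picture), and I viewed 15 pictures against the limit of 14.

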